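Bring the nozzle bottle to the front of the ink carousel and hold it

ROBOT

A 6-joint arm with a two-finger parallel gripper is mounted at the origin on the work surface. World frame = base frame: x ahead of the robot, y to its left, z up, the work surface at z = 0. Lengths are in m, angles in rad, forces in N, time in s.
With the tool pointing down it reaches from about 0.25 to 0.8 m from the base axis. Payload 8.5 kg.
Tool frame: the origin (TCP) lies at the centre of the arm's flange, where the gripper is bolted on; the fingertips stand 173 mm ahead of it and the grasp point (between the pads) lies 155 mm ahead of it; z points along the fingers, y is the direction in which the jaws open and shut (so a half turn about z gives the same grasp; the last joint's range is limited). The gripper opens to 85 mm and grips with 20 to 120 N. Pads are 22 mm wide; open, the fingers measure 114 mm over their backs; the gripper's body (76 mm by 85 mm) begins 54 mm behind the grasp point. The pads swing forward as they close: fully open they stand 13 mm farther back than shut.
Start: joints at [1.173, 0.238, -0.013, 1.319, 0, 1.571], TCP at [0.203, 0.484, 0.405] pointing down, gripper open.
Joint ranges: [-2.66, 2.66], [-1.03, 1.9], [-1.14, 1.46], [-1.82, 2.27], [-1.45, 1.34], [-3.14, 3.14]. Speed limits (rad/s): [2.22, 2.22, 2.79, 3.14, 3.14, 3.14].

INTERFACE

Orientations are given as [roll, pitch, yaw] about the fixed x, y, z axes, in that order (R = Rz(yaw) Ry(pitch) Rx(roll)).
In Python, from workcell import monitor, grab_frame, job gives the robot as it stands.
- The arm moves only by the tool drive_tool, never from a script. Its arguments are lists of equal length, an entry for each row: "travel": the shift along the world's x, y, z in cm, a list of three; "spin": the turn about the world's z in degrees. In form: {"travel": [[x, y, z], ...], "spin": [spin, ...]}. A call has 1 to 8 rows; each row shifts and turns the commanded pose from where the row before left it; what a row does not reach is not made up. A row lasts 1/12 s, in which the tool goes at most 41.7 mm and 7.16 degrees, less where a joint would pass 70% of its speed; a pose out of reach is approached as far as the arm can. A call with a gripper value outside its range is refused whole. "gripper" is the finger opening in cm, from 0 to 8.54, set as the call begins (left out, the last holds). The fingers move at their own pace and stop on an object; the grip force is fixed at half the most. Time passes only in rows, so rows that do not move let the fingers close. It gives the time, the measured TCP pose, the force and the opening at its end, in the units of the state.
- monitor.state(): the state, without advancing time (a new reading comes with each control period).
- grab_frame(name): name is "scene" or "top"; returns a dict with "pixels" (480x640x3 uint8, red, green, blue), "fov_y" (degrees; the focal length in pixels is half the picture's height over the tangent of half this angle, whatever the lens; pixels are square), "cx", "cy" (the principal point, pixels), "R" (3x3) and "t" (3): a world point X has camera coordinates R X + t. Camera axes: x right, y down, z forward; pixel columns grow to the right and rows downward; lengths in m; the calibration is good to about 2 mm. A picture is of the moment at which its call begins. There is no depth.
- job.finish_job(): hands the job in, once; it reports no verdict.
The state is a dict: "clock": time; "joint_positions": joint angles; "dq": joint speeds; "joint_efforts": joint torques, N m; "ee_pos": TCP position; "orientation": TCP orientation; "ft_force": force on the tool from outside, world axes, zero at the start; "torque": the same for the moment, N m; "gripper_width": finger opening in m.
Only numpy, scipy, OpenCV 4.12 (cv2) and the standard library are available. Lean on these libraries where they do the work, as an engineer would, in place of code of your own. Each camera call takes 0.05 s, during which the arm holds its last target.

TASK

Free the ink-bottle carousel by turning its clamp knob anticlockwise to the stop, which draws the bolt out of the rim. Then take the carousel by its handle, turn it until the bottle with the tapered nozzle stands at the front, squarely in line with the pointer on the stand, and hold it still there: finish while still gripping the handle. All bottles stay standing in their sockets, and the things lying about are left alone.

Things in the scene. Friction and masses are not known exactly. Their poses are not given: they have to be found in the camera images.
- stand: Fixed grey stand (place and yaw vary). Origin on the work surface under the carousel's vertical axis, z up. Its -x side is the front (roughly towards the robot): a steel chevron pointer stands there just outside the rim, tip 134 mm from the axis, top 36 mm high. On its +y side is the housing of bolt and clamp knob, 50 x 65 mm, 75 mm high, centred 190 mm from the axis.
- front (a point): Point on the stand, 80 mm from the carousel's axis on its front (-x) side, in line with the pointer: where the axis of the front bottle is to be.
- clamp_knob (a joint): Angle of the clamp knob in rad: 0 to 0.1 at the start (locked), growing as it turns anticlockwise seen from above, stop at 1.5. It drives the bolt outwards by 10 mm per rad; the bolt is clear of the rim from 1.1. It turns with slight friction (0.06 N m) and stays where it is left.
- clamp_grip (a point): Point to grip on the black clamp knob: on its vertical axis, 105 mm above the work surface. The grip is an upright bar 44 long, 14 thick, from 84 to 120 mm above the surface, its length along this point's y axis and its thickness along x; the point turns with the knob (at joint 0 its axes are those of the stand).
- bolt_tip (a point): Inner end of the sliding steel bolt (14 wide, 10 thick, 27 mm above the surface). Locked it lies 112 mm from the carousel's axis between two lugs of the rim; drawn back, up to 127 mm. The lugs end 122 mm from the axis.
- carousel: Light grey turntable, 244 mm over 12 rim lugs, turns about a vertical axis either way endlessly once the bolt is out (friction 0.06 N m, stays put; 0.08 rad play before). Origin on the axis, 20 mm above the surface, z up. Six square sockets, 42 mm inside, rims 56 mm above the surface, lie 80 mm from the axis, 60 degrees apart; at the start the nearest are about 30 degrees either side of the pointer.
- handle: Aluminium bar handle on top of the carousel's column, fixed to the carousel and turning with it: 64 long (along its x axis, which is the carousel's x axis), 16 thick (y), 45 high (z). Origin at the centre of its underside on the carousel's axis, 170 mm above the work surface; its top is at 215 mm. Grip it about 195 mm above the surface.
- nozzle_bottle: The bottle wanted; loose in one of the sockets, any of the six. White round ink bottle, 38 diameter, with a slender black cone nozzle tapering to a point instead of a flat cap; 106 high in all, standing on the socket's floor 33 mm above the surface. Origin at the centre of its underside.
- bottle1: Loose in a socket of the carousel. White round ink bottle, 38 diameter, with a wide flat-topped black screw cap (30 diameter, 16 high); 78 high in all. Origin at the centre of its underside.
- bottle2: Loose in a socket of the carousel. White round ink bottle, 38 diameter, with a wide flat-topped black screw cap (30 diameter, 16 high); 86 high in all. Origin at the centre of its underside.
- bottle3: Loose in a socket of the carousel. White round ink bottle, 38 diameter, with a wide flat-topped black screw cap (30 diameter, 16 high); 78 high in all. Origin at the centre of its underside.
- bottle4: Loose in a socket of the carousel. White round ink bottle, 38 diameter, with a wide flat-topped black screw cap (30 diameter, 16 high); 92 high in all. Origin at the centre of its underside.
- bottle5: Loose in a socket of the carousel. White round ink bottle, 38 diameter, with a wide flat-topped black screw cap (30 diameter, 16 high); 82 high in all. Origin at the centre of its underside.
- carton: Bystander: plain cardboard box 70 x 110 x 45 lying beyond the carousel. Origin at the centre of its underside.
- syringe: Bystander: white plastic refill syringe without needle, about 135 long, 22 thick, lying flat right of the carousel. Origin under its barrel.
- driver: Bystander: screwdriver lying flat, about 200 long, beyond the clamp knob. Origin under its middle.
There are look-alikes about, which are no part of the job. What is shaped like the bottle3 but yellow is not meant.

How it is judged:
On the way, in this order (a step that is already met when the one before it is completed fails the run):
1. the clamp knob is turned anticlockwise and the bolt drawn out (value of joint clamp_knob above 1.15 rad), for 0.2 s.
2. the nozzle bottle is brought to the front by the handle and held there (horizontal distance between nozzle_bottle and front below 0.012 m and contact force between the fingers and handle above 3 N), for 0.3 s.
At the end, for the whole second after the job is handed in: The clamp knob is open (above 1.15 rad), the nozzle bottle's axis is within 12 mm of the front point, the carousel is still (below 0.05 rad/s), the fingers bear on the handle with more than 3 N, and all six bottles stand upright (within 0.2 rad) in their sockets (within 95 mm of the axis) (all of step 2 and value of joint clamp_knob above 1.15 rad and angular speed of carousel below 0.05 rad/s and angle between each of nozzle_bottle, bottle1, bottle2, bottle3, bottle4, bottle5's own z axis and vertical below 0.2 rad and horizontal distance between each of nozzle_bottle, bottle1, bottle2, bottle3, bottle4, bottle5 and carousel below 0.095 m); the arm keeps its last pose, push and grip.
It fails at once if a bottle is tipped over or taken out of its socket (angle between any of nozzle_bottle, bottle1, bottle2, bottle3, bottle4, bottle5's own z axis and vertical above 0.5 rad or height (world z) of any of nozzle_bottle, bottle1, bottle2, bottle3, bottle4, bottle5 above 0.05 m).
It fails at once if a bystander is pushed away (more than 30 mm) (distance of any of carton, syringe, driver from where it was at the start of the episode above 0.03 m).
It also fails if it takes over 58 s, if anything falls off the work surface, if the arm or the gripper's body presses on something with over 40 N, if the wrist force passes 120 N, or if a joint passes its speed limit or range.

## Working session

There is one attempt and no reset: what is moved stays moved. The work goes in short steps, Python scripts to look and compute and a tool call to move; the robot and the scene stay as the last step left them, time stands still between calls to the robot, and variables do not carry over. Pictures are saved under pics/ and viewed, and the job is handed in when it is done.

Besides the shell and the picture viewer there is one more tool, called after ">>>" in YAML: its name, and indented under it one key for each argument. drive_tool: Moves the arm, as the interface text tells. Its arguments: {"type":"object","properties":{"travel":{"type":"array"},"spin":{"type":"array"},"gripper":{"type":"number"}},"required":["travel","spin"]}

```bash
ls; mkdir -p pics; python3 - <<'E'
from workcell import monitor, grab_frame, job
import cv2,pickle
s=monitor.state();print(s)
d={}
for n in("scene","top"):
    f=grab_frame(n);d[n]=f;cv2.imwrite(f"pics/{n}0.png",f["pixels"][:,:,::-1]);print(n,f["fov_y"],f["cx"],f["cy"],f["R"],f["t"])
pickle.dump(d,open("f0.pkl","wb"))
E
```

```text
pics
{'clock': 0.0, 'joint_positions': array([ 1.17301900e+00,  2.38759307e-01, -1.42118887e-02,  1.31920325e+00,
       -5.75271727e-06,  1.57079520e+00]), 'dq': array([-0.00043492,  0.00192294,  0.0012716 ,  0.00011457,  0.00036358,
        0.00055575]), 'joint_efforts': array([-2.81331077e-04, -5.38777614e+01,  3.46437228e+01,  1.86572853e-02,
        6.14739474e-05,  5.68674494e-06]), 'ee_pos': array([0.20330918, 0.48386508, 0.40410522]), 'orientation': array([-3.14021454e+00,  5.75115303e-06,  2.74381646e+00]), 'ft_force': array([ 0.17271516, -0.27950737, -0.31171894]), 'torque': array([-0.04126955, -0.00783346,  0.0371208 ]), 'gripper_width': 0.08536885694237288}
scene 47.02655258909741 318.4538071759779 238.6220155765772 [[ 0.0868296   0.9961855   0.00866457]
 [ 0.71023479 -0.0558019  -0.70174973]
 [-0.6985894   0.06708653 -0.71237086]] [-0.07417912 -0.34891396  1.41093341]
top 52.84890574319925 324.6054320985019 241.77607033839132 [[ 0.01325602 -0.9999049  -0.00380296]
 [-0.99196165 -0.01267187 -0.12590278]
 [ 0.12584261  0.00544136 -0.9920353 ]] [0.02922664 0.61728065 1.01230604]
```

View pics/scene0.png

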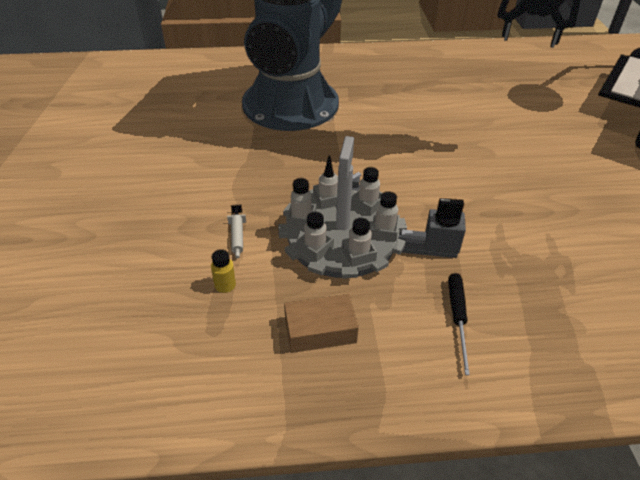

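View pics/top0.png

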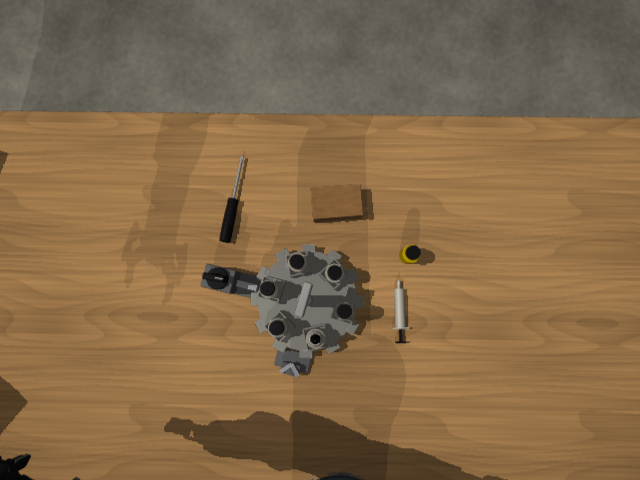

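The only tapered nozzle is at scene (329,165), next to the robot side. In the top view it should be the bottle with the white ring at (315,338). The other five have flat caps, and the yellow bottle at scene (223,272) is the look-alike. I'll enlarge both views to confirm this.

```bash
python3 - <<'E'
import cv2,numpy as np
a=cv2.imread("pics/top0.png")[225:390,190:390];a=cv2.resize(a,None,fx=4,fy=3.6*4/3.6,interpolation=cv2.INTER_CUBIC)[:600]
cv2.imwrite("pics/topc.png",cv2.resize(cv2.imread("pics/top0.png")[235:385,190:390],(800,600),interpolation=cv2.INTER_CUBIC))
cv2.imwrite("pics/scc.png",cv2.resize(cv2.imread("pics/scene0.png")[130:280,270:470],(800,600),interpolation=cv2.INTER_CUBIC))
E
```

```text
(no output)
```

View pics/topc.png

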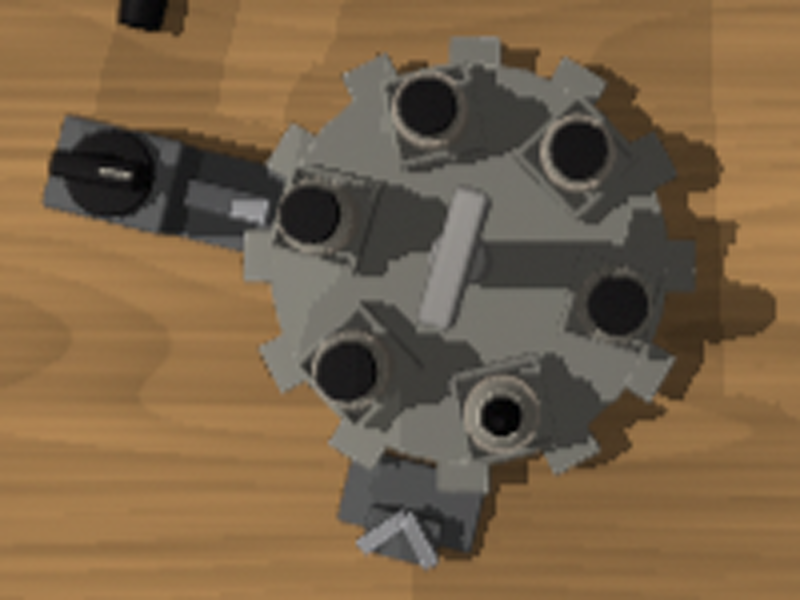

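View pics/scc.png

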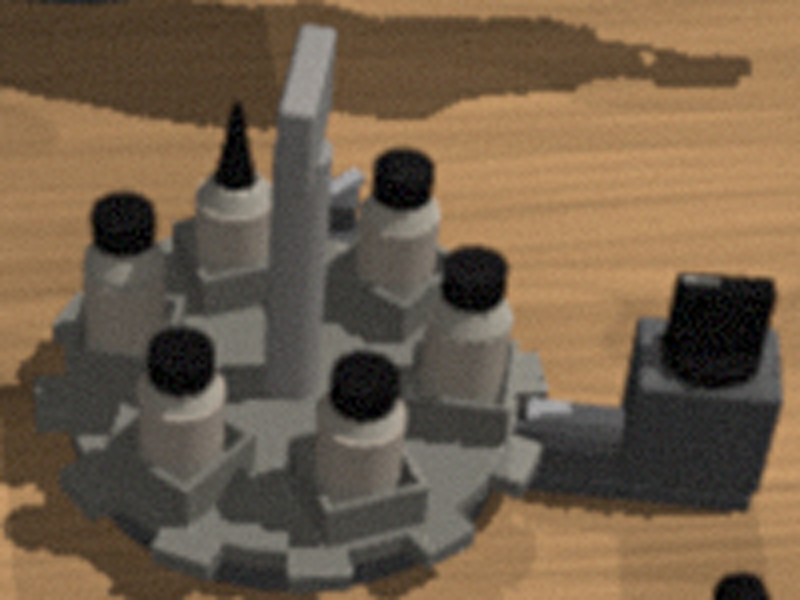

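The crops confirm it: the nozzle bottle is at top (315,338), crop (500,415), with a cone tip and white shoulder. The knob bar is at about (215,277), the handle at (303,299) and the pointer tip at about (291,363). Next I'll compute positions from these.

```bash
cat > h.py <<'E'
import numpy as np
def ray(f,u,v):
    F=240/np.tan(np.radians(f["fov_y"]/2));R=np.array(f["R"]);t=np.array(f["t"])
    return -R.T@t, R.T@np.array([(u-f["cx"])/F,(v-f["cy"])/F,1])
def onz(f,u,v,z):
    c,d=ray(f,u,v);return c+d*(z-c[2])/d[2]
def proj(f,X):
    F=240/np.tan(np.radians(f["fov_y"]/2));c=np.array(f["R"])@X+np.array(f["t"]);return c[:2]/c[2]*F+[f["cx"],f["cy"]]
E
python3 - <<'E'
import pickle,numpy as np,cv2
from h import *
np.set_printoptions(precision=4,suppress=True)
d=pickle.load(open("f0.pkl","rb"));T=d["top"];S=d["scene"]
print("cams",ray(T,0,0)[0],ray(S,0,0)[0])
tc=lambda x,y,z:onz(T,190+x/4-.375,235+y/4-.375,z)
sc=lambda x,y,z:onz(S,270+x/4-.375,130+y/4-.375,z)
h=[tc(*p,.215) for p in((455,188),(488,195),(445,330),(420,320))];print("handle",np.array(h),np.mean(h,0))
h2=[sc(*p,.215) for p in((303,25),(337,28),(320,118),(282,112))];print("handle scene",np.mean(h2,0))
tip=tc(405,512,.036);print("tip",tip)
k=[tc(*p,.12) for p in((50,165),(152,172))];print("knob",k,np.mean(k,0))
kn=[sc(*p,.12) for p in((680,276),(774,282))];print("knob sc far edge",kn)
n=tc(500,415,.125);print("noz",n)
c=np.mean(h,0)
for name,p in(("tip",tip),("knob",np.mean(k,0)),("noz",n)):
    v=(p-c)[:2];print(name,np.hypot(*v),np.degrees(np.arctan2(v[1],v[0])))
# black mask top around knob & caps
hsv=cv2.cvtColor(T["pixels"],cv2.COLOR_RGB2GRAY)
m=(hsv<28).astype(np.uint8);n,l,s,ce=cv2.connectedComponentsWithStats(m)
for i in range(1,n):
    if s[i,4]>25 and 190<ce[i,0]<390 and 230<ce[i,1]<390: print(ce[i],s[i])
E
```

```text
cams [0.4845 0.0315 1.0821] [ 1.2399 -0.0402  0.7609]
handle [[0.5221 0.0734 0.215 ]
 [0.5192 0.0585 0.215 ]
 [0.4592 0.0766 0.215 ]
 [0.4634 0.0878 0.215 ]] [0.491  0.0741 0.215 ]
handle scene [0.4955 0.0775 0.215 ]
tip [0.3585 0.1052 0.036 ]
knob [array([0.535 , 0.2799, 0.12  ]), array([0.5322, 0.2289, 0.12  ])] [0.5336 0.2544 0.12  ]
knob sc far edge [array([0.5296, 0.2415, 0.12  ]), array([0.5367, 0.2819, 0.12  ])]
noz [0.416  0.0537 0.125 ]
tip 0.13609312076531413 166.76200505532225
knob 0.18528340871739724 76.70232798792105
noz 0.07768649189537136 -164.79996831271654
[296.8662 261.1268] [291 255  13  14 142]
[334.518  272.1727] [328 266  14  14 139]
[219.0326 276.2372] [203 268  26  21 215]
[269.6267 287.84  ] [263 282  12  13  75]
[344.1503 310.9739] [337 305  15  13 153]
[277.8716 327.2477] [270 321  14  14 109]
[315.0588 338.8382] [311 335   9   9  68]
```

The estimates agree:

| Item | Value |
|---|---|
| Stand axis | ≈ (0.492, 0.075) |
| Stand yaw | ≈ -13° |
| Knob | ≈ (0.536, 0.259) |
| Bar direction | ≈ 80° |
| Carousel turn needed | ≈ -28° |

I'll move above the knob first.

>>> drive_tool:
  travel:
    - [2.1, -1.4, 0]
    - [2.1, -1.4, 0]
    - [2.1, -1.4, 0]
    - [2.1, -1.4, 0]
    - [2.1, -1.4, 0]
    - [2.1, -1.4, 0]
    - [2.1, -1.4, 0]
    - [2.1, -1.4, 0]
  spin: [-4.8, -4.8, -4.8, -4.8, -4.8, -4.8, -4.8, -4.8]
  gripper: 8.5

```text
clock: 0.77
ee_pos: [0.3722, 0.3711, 0.4044]
orientation: [-3.141, 0.0, 2.069]
ft_force: [-0.2, 0.1, 0.5]
gripper_width: 0.0848
```

>>> drive_tool:
  travel:
    - [2.1, -1.4, 0]
    - [2.1, -1.4, 0]
    - [2.1, -1.4, 0]
    - [2.1, -1.4, 0]
    - [2.1, -1.4, 0]
    - [2.1, -1.4, 0]
    - [2.1, -1.4, 0]
    - [1.8, -1.5, 0]
  spin: [-4.8, -4.8, -4.8, -4.8, -4.8, -4.8, -4.8, -5.2]

```text
clock: 1.43
ee_pos: [0.5376, 0.2582, 0.4041]
orientation: [-3.141, 0.0, 1.392]
ft_force: [-0.6, 0.4, 0.6]
gripper_width: 0.0849
```

>>> drive_tool:
  travel:
    - [0, 0, 0]
    - [0, 0, 0]
  spin: [0, 0]

```text
clock: 1.6
ee_pos: [0.537, 0.2582, 0.4039]
orientation: [-3.14, 0.001, 1.395]
ft_force: [-0.7, 0.0, 0.7]
gripper_width: 0.0848
```

>>> drive_tool:
  travel:
    - [0, 0, -2.4]
    - [0, 0, -2.4]
    - [0, 0, -2.4]
    - [0, 0, -2.4]
    - [0, 0, -2.4]
    - [0, 0, -1.6]
    - [0, 0, -0.7]
    - [0, 0, 0]
  spin: [0, 0, 0, 0, 0, 0, 0, 0]

```text
clock: 2.27
ee_pos: [0.5351, 0.2593, 0.2602]
orientation: [-3.139, 0.002, 1.398]
ft_force: [0.7, -0.4, 0.3]
gripper_width: 0.085
```

>>> drive_tool:
  travel:
    - [0, 0, 0]
    - [0, 0, 0]
    - [0, 0, 0]
    - [0, 0, 0]
    - [0, 0, 0]
    - [0, 0, 0]
    - [0, 0, 0]
    - [0, 0, 0]
  spin: [0, 0, 0, 0, 0, 0, 0, 0]
  gripper: 0

```text
clock: 2.93
ee_pos: [0.5345, 0.2593, 0.2626]
orientation: [-3.137, -0.001, 1.397]
ft_force: [-14.1, 3.0, 13.3]
gripper_width: 0.0132
```

```bash
python3 - <<'E'
from workcell import monitor, grab_frame
import cv2
print(monitor.state())
a=grab_frame("top")["pixels"][:,:,::-1];b=grab_frame("scene")["pixels"][:,:,::-1]
import numpy as np
cv2.imwrite("pics/g1.png",np.hstack([cv2.resize(a[230:390,180:300],(400,533)),cv2.resize(b[150:270,390:480],(400,533))]))
E
```

```text
{'clock': 2.9333, 'joint_positions': array([ 0.4509089 ,  0.43428346, -0.09823523,  1.0411188 ,  0.00342471,
        2.19503141]), 'dq': array([ 5.04104344e-05, -4.56334602e-04, -3.09099487e-03, -1.38592039e-03,
       -2.34019508e-03, -1.37243465e-04]), 'joint_efforts': array([-5.18048644e+00, -5.90241766e+01,  3.33862424e+01, -4.50375125e+00,
       -2.51066141e+00, -5.77529613e-02]), 'ee_pos': array([0.53452198, 0.25931059, 0.26255261]), 'orientation': array([-3.13728564e+00, -1.11823738e-03,  1.39746287e+00]), 'ft_force': array([-14.05063934,   2.9930865 ,  13.2705068 ]), 'torque': array([ 0.60058299,  2.60065535, -0.01824531]), 'gripper_width': 0.013193696041352962}
```

View pics/g1.png

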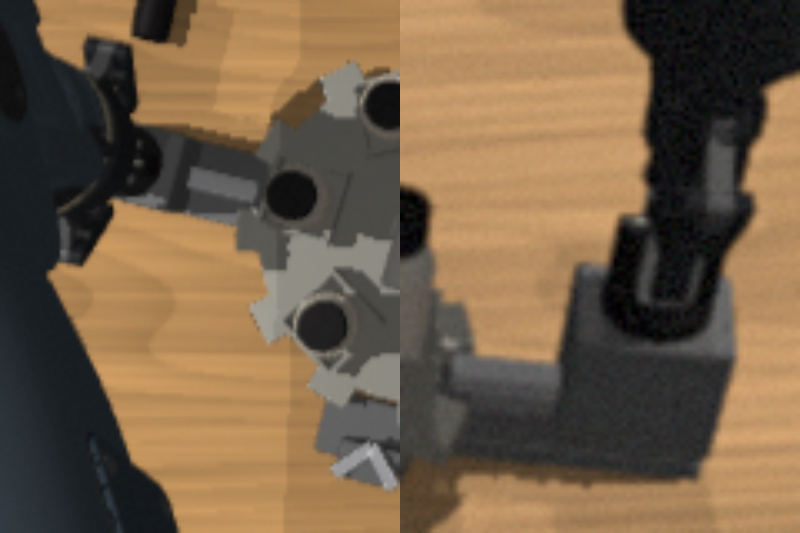

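The grip is on the bar (opening 13 mm), but there is a sideways force of -14 N in x and +13 N in z. I'll relax that with a small shift, then turn.

>>> drive_tool:
  travel:
    - [-0.2, 0.05, 0.2]
    - [-0.1, 0, 0.2]
    - [0, 0, 0]
  spin: [0, 0, 0]

```text
clock: 3.28
ee_pos: [0.5336, 0.2598, 0.263]
orientation: [-3.14, 0.001, 1.397]
ft_force: [8.4, 4.9, -26.2]
gripper_width: 0.013
```

>>> drive_tool:
  travel:
    - [0, 0, 0]
    - [0, 0, 0]
    - [0, 0, 0]
    - [0, 0, 0]
  spin: [5, 5, 5, 5]

```text
clock: 3.62
ee_pos: [0.5337, 0.2597, 0.263]
orientation: [-3.14, 0.0, 1.75]
ft_force: [6.9, 5.4, -26.8]
gripper_width: 0.0129
```

>>> drive_tool:
  travel:
    - [0.1, -0.05, -0.25]
    - [0, 0, 0]
    - [0, 0, 0]
    - [0, 0, 0]
    - [0, 0, 0]
    - [0, 0, 0]
  spin: [5, 5, 5, 5, 5, 5]

```text
clock: 4.12
ee_pos: [0.534, 0.2594, 0.2628]
orientation: [-3.141, -0.002, 2.274]
ft_force: [-2.7, 4.9, -4.7]
gripper_width: 0.013
```

>>> drive_tool:
  travel:
    - [0, 0, 0]
    - [0, 0, 0]
    - [0, 0, 0]
    - [0, 0, 0]
    - [0, 0, 0]
    - [0, 0, 0]
  spin: [5, 5, 5, 5, 5, 5]

```text
clock: 4.62
ee_pos: [0.534, 0.2595, 0.2628]
orientation: [3.141, -0.002, 2.798]
ft_force: [-1.5, 4.9, -4.6]
gripper_width: 0.0132
```

```bash
python3 - <<'E'
from workcell import monitor
s=monitor.state();print(s['torque'],s['joint_efforts'],s['ee_pos'],s['orientation'])
E
```

```text
[ 1.06059549  0.37087978 -0.15375724] [ -3.15677986 -68.09645176  32.66954184   0.25461274  -1.54585417
   1.65943511] [0.53399485 0.2595077  0.26281987] [ 3.14086191e+00 -1.78553686e-03  2.79753827e+00]
```

>>> drive_tool:
  travel:
    - [0, 0, 0]
    - [0, 0, 0]
    - [0, 0, 0]
  spin: [2, 2, 0]

```text
clock: 4.87
ee_pos: [0.534, 0.2595, 0.2628]
orientation: [3.141, -0.002, 2.864]
ft_force: [-2.5, 5.1, -3.9]
gripper_width: 0.0128
```

```bash
python3 - <<'E'
from workcell import monitor
s=monitor.state();print(s['torque'],s['joint_efforts'],s['ee_pos'],s['orientation'])
E
```

```text
[ 1.07055578  0.3403153  -0.863381  ] [ -2.55929276 -68.0851078   32.66519308   0.26769611  -1.68360986
  -1.58391606] [0.53404878 0.25950456 0.26280812] [ 3.14059678e+00 -1.78235370e-03  2.86410573e+00]
```

The torque has risen to 0.86 N m, so the knob is at its stop. I'll release and lift.

>>> drive_tool:
  travel:
    - [0, 0, 0]
    - [0, 0, 0]
    - [0, 0, 0]
    - [0, 0, 0]
    - [0, 0, 0]
    - [0, 0, 0]
    - [0, 0, 0]
    - [0, 0, 0]
  spin: [0, 0, 0, 0, 0, 0, 0, 0]
  gripper: 8.5

```text
clock: 5.53
ee_pos: [0.5344, 0.2589, 0.2632]
orientation: [-3.142, 0.0, 2.862]
ft_force: [-0.3, -0.2, -0.6]
gripper_width: 0.085
```

>>> drive_tool:
  travel:
    - [0, 0, 1.0]
    - [0, 0, 2.5]
    - [0, 0, 2.5]
    - [0, 0, 2.5]
    - [0, 0, 2.5]
    - [0, 0, 2.5]
    - [0, 0, 2.5]
    - [0, 0, 0]
  spin: [0, 0, 0, 0, 0, 0, 0, 0]

```text
clock: 6.2
ee_pos: [0.5347, 0.2591, 0.4291]
orientation: [3.137, 0.006, 2.862]
ft_force: [0.7, 0.2, -0.6]
gripper_width: 0.085
```

```bash
python3 - <<'E'
from workcell import monitor, grab_frame
import cv2,pickle
print(monitor.state()['ee_pos'])
f=grab_frame("top");g=grab_frame("scene")
a=f["pixels"][:,:,::-1];b=g["pixels"][:,:,::-1]
pickle.dump((f,g),open("f1.pkl","wb"))
import numpy as np
cv2.imwrite("pics/g2.png",np.hstack([cv2.resize(a[235:385,190:390],(400,300)),cv2.resize(b[130:280,270:470],(400,300))]))
E
```

```text
[0.53469038 0.25912051 0.42908444]
```

View pics/g2.png

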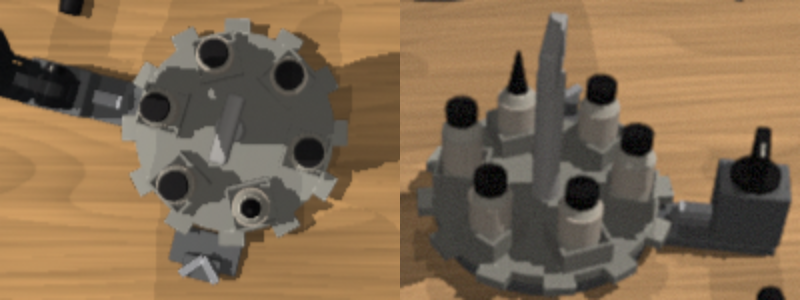

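The knob bar now lies radially, at (762,150) in the right half, and the bolt end at left (113,102) is pulled back from the rim. All bottles are standing. Next I'll move over the handle at about (0.492, 0.075).

>>> drive_tool:
  travel:
    - [-0.6, -2.6, 0]
    - [-0.6, -2.6, 0]
    - [-0.6, -2.6, 0]
    - [-0.6, -2.6, 0]
    - [-0.6, -2.6, 0]
    - [-0.6, -2.6, 0]
    - [-0.6, -2.8, 0]
    - [0, 0, 0]
  spin: [0, 0, 0, 0, 0, 0, 1, 0]

```text
clock: 6.97
ee_pos: [0.4909, 0.0717, 0.4226]
orientation: [-3.139, -0.002, 2.878]
ft_force: [0.8, -0.3, 0.3]
gripper_width: 0.0848
```

>>> drive_tool:
  travel:
    - [0, 0, -2]
    - [0, 0, -2]
    - [0, 0, -2]
    - [0, 0, -1.7]
    - [0, 0, 0]
    - [0, 0, 0]
  spin: [0, 0, 0, 0, 0, 0]

```text
clock: 7.47
ee_pos: [0.4919, 0.0751, 0.3454]
orientation: [-3.14, -0.003, 2.88]
ft_force: [-0.1, 1.4, 0.4]
gripper_width: 0.0847
```

>>> drive_tool:
  travel:
    - [0, 0, 0]
    - [0, 0, 0]
    - [0, 0, 0]
    - [0, 0, 0]
    - [0, 0, 0]
    - [0, 0, 0]
    - [0, 0, 0]
    - [0, 0, 0]
  spin: [0, 0, 0, 0, 0, 0, 0, 0]
  gripper: 0

```text
clock: 8.13
ee_pos: [0.4923, 0.0746, 0.3467]
orientation: [-3.141, 0.001, 2.88]
ft_force: [-1.2, -4.2, 5.5]
gripper_width: 0.0152
```

>>> drive_tool:
  travel:
    - [0, 0, 0]
    - [0, 0, 0]
    - [0, 0, 0]
    - [0, 0, 0]
    - [0, 0, 0]
    - [0, 0, 0]
    - [0, 0, 0]
    - [0, 0, 0]
  spin: [-2, -4, -4, -4, -4, -4, -4, -2]

```text
clock: 8.8
ee_pos: [0.4921, 0.0743, 0.3467]
orientation: [-3.14, 0.001, 2.387]
ft_force: [-2.7, -7.4, 7.1]
gripper_width: 0.0156
```

>>> drive_tool:
  travel:
    - [0, 0, 0]
    - [0, 0, 0]
    - [0, 0, 0]
  spin: [0, 0, 0]

```text
clock: 9.05
ee_pos: [0.4921, 0.0743, 0.3467]
orientation: [-3.14, 0.001, 2.39]
ft_force: [-2.8, -6.3, 7.4]
gripper_width: 0.0154
```

```bash
python3 - <<'E'
from workcell import monitor, grab_frame
import cv2,pickle
import numpy as np
print(monitor.state()['torque'],monitor.state()['gripper_width'])
f=grab_frame("top");g=grab_frame("scene")
a=f["pixels"][:,:,::-1];b=g["pixels"][:,:,::-1]
pickle.dump((f,g),open("f2.pkl","wb"))
cv2.imwrite("pics/g3.png",np.hstack([cv2.resize(a[235:385,190:390],(400,300)),cv2.resize(b[130:280,270:470],(400,300))]))
cv2.imwrite("pics/g3t.png",cv2.resize(a[300:390,240:360],(800,600),interpolation=cv2.INTER_CUBIC))
E
```

```text
[-1.16583567  0.5584367   0.03522502] 0.015432063226262635
```

View pics/g3.png

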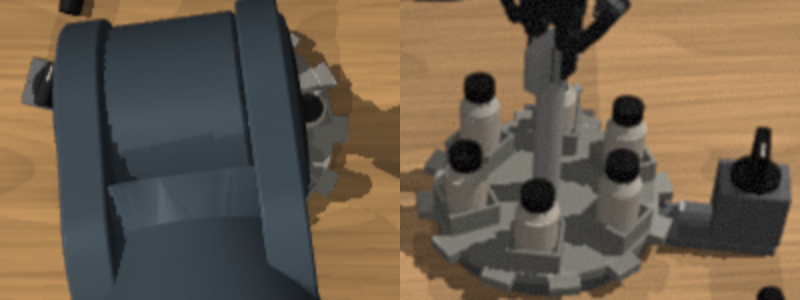

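View pics/g3t.png

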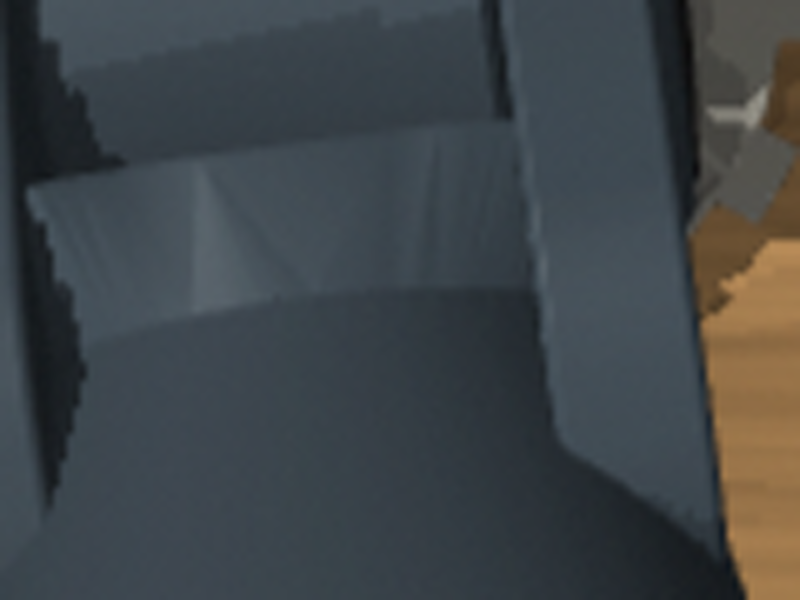

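The top view is blocked by the arm, and in the scene view the nozzle bottle sits behind the column. I'll get the carousel angle from the five capped bottles in the scene view, using heights triangulated from the first frames.

```bash
cat > m.py <<'E'
import pickle,numpy as np,cv2
from h import *
from scipy.optimize import linear_sum_assignment
np.set_printoptions(precision=4,suppress=True)
def blobs(f,box,amin,amax):
    g=cv2.cvtColor(f["pixels"],cv2.COLOR_RGB2GRAY);x0,y0,x1,y1=box
    m=np.zeros_like(g);m[y0:y1,x0:x1]=(g[y0:y1,x0:x1]<32)
    n,l,s,c=cv2.connectedComponentsWithStats(m)
    return np.array([np.r_[c[i],s[i]] for i in range(1,n) if amin<s[i,4]<amax])
C=np.array([.4923,.0746])
d=pickle.load(open("f0.pkl","rb"));T,S=d["top"],d["scene"]
bt=blobs(T,(250,240,370,350),60,300);bs=blobs(S,(275,130,405,270),60,350)
print(bt[:,:2]);print(bs)
def tri(p,q):
    c1,d1=ray(T,*p);c2,d2=ray(S,*q);A=np.c_[d1,-d2];k=np.linalg.lstsq(A,c2-c1,rcond=None)[0]
    a=c1+d1*k[0];b=c2+d2*k[1];return (a+b)/2,np.linalg.norm(a-b)
M=[[tri(p[:2],q[:2]) for q in bs] for p in bt]
i,j=linear_sum_assignment([[m[1]+ (0 if .05<m[0][2]<.15 else 1) for m in r] for r in M])
P=[M[a][b][0] for a,b in zip(i,j)]
for a,b in zip(i,j):
    X,e=M[a][b];v=X[:2]-C;print(X,"err",round(e,4),"r",np.hypot(*v),"ang",np.degrees(np.arctan2(v[1],v[0])))
f=pickle.load(open("f2.pkl","rb"))[1]
print("after")
b2=blobs(f,(275,150,405,270),60,350)
for b in b2:
    for z in(.095,.1,.105,.11):pass
    r=[]
    for X in P:
        Y=onz(f,b[0],b[1],X[2]);v=Y[:2]-C;r.append((np.hypot(*v),np.degrees(np.arctan2(v[1],v[0]))))
    w0=[np.degrees(np.arctan2(*(X[:2]-C)[::-1])) for X in P]
    k=[q for q in range(len(P)) if abs((r[q][1]-w0[q]+28+180)%360-180)<12]
    print(b[:2],[(round(w0[q],1),round(r[q][0],4),round(r[q][1],1),round((r[q][1]-w0[q]+180)%360-180,1)) for q in k])
E
python3 m.py
```

```text
[[296.7417 261.1656]
 [334.3973 272.1233]
 [267.54   288.16  ]
 [344.1615 311.0186]
 [276.5769 327.4872]
 [315.0588 338.8382]]
[[328.3    168.3273 324.     156.       9.      21.     110.    ]
 [370.2531 174.6605 364.     168.      14.      14.     162.    ]
 [300.3333 185.8624 293.     179.      15.      15.     189.    ]
 [387.8901 199.6754 381.     193.      15.      15.     191.    ]
 [314.5211 220.1174 307.     212.      16.      17.     213.    ]
 [360.6516 226.2896 353.     218.      17.      17.     221.    ]]
[0.5687 0.095  0.101 ] err 0.0037 r 0.07906568695415057 ang 14.93929395503499
[0.5472 0.0176 0.1011] err 0.0028 r 0.07915686914218092 ang -46.04791964034494
[0.5129 0.1517 0.1089] err 0.0031 r 0.07984310751064042 ang 75.04459446713639
[ 0.4695 -0.0021  0.1147] err 0.0033 r 0.08003525143241756 ang -106.54410537203744
[0.4351 0.1321 0.1046] err 0.0033 r 0.08111891250116561 ang 134.84275215301886
[0.414  0.0547 0.1079] err 0.003 r 0.08074207583733184 ang -165.74859276076944
after
[354.7784 156.3114] [(np.float64(-165.7), np.float64(0.1176), np.float64(161.7), np.float64(-32.5))]
[309.3295 173.7572] [(np.float64(-106.5), np.float64(0.0794), np.float64(-135.0), np.float64(-28.4))]
[383.3208 185.5346] [(np.float64(134.8), np.float64(0.082), np.float64(106.9), np.float64(-28.0))]
[302.338  207.7222] [(np.float64(-46.0), np.float64(0.0776), np.float64(-73.9), np.float64(-27.8))]
[380.4567 212.8317] [(np.float64(75.0), np.float64(0.0804), np.float64(48.0), np.float64(-27.1))]
[338.1781 227.5434] [(np.float64(14.9), np.float64(0.0783), np.float64(-12.3), np.float64(-27.2))]
```

The five caps give a carousel turn of about -27.7°. That puts the nozzle socket at 166.7°, against a front direction of 167.1–167.2°, so about 0.5° or 0.7 mm off, well inside 12 mm. The grip is firm at 15.4 mm on the 16 mm bar and the arm is at rest, so I'm handing in.

```bash
python3 - <<'E'
from workcell import job,monitor
print(monitor.state()['dq'])
print(job.finish_job())
E
```

```text
[ 0.00017123  0.00102169  0.00117613 -0.00096556  0.00211292  0.00015523]
the job is handed in; nothing more can be done
None
```

I handed the job in at about 9 s with the gripper still holding the handle; no verdict was reported.

- **Knob:** I turned it 84° anticlockwise until the torque rose at the stop. The pictures then showed the bar lying radially and the bolt drawn back from the rim.
- **Carousel:** I gripped the handle and turned the carousel 28° clockwise, which brought the nozzle bottle to the front.
- **Alignment:** The five caps in the scene view put the nozzle bottle's socket within about 0.5° (0.7 mm) of the pointer line. Individual caps scattered by about 1.7°.
- **Grip:** The fingers stood at 15.4 mm on the 16 mm bar, with the arm at rest. The contact force on the handle was not read directly.
- **Not confirmed:**
  - The arm blocked the top view at the end and the column hid much of the nozzle bottle, so its final place is inferred from the other five bottles, plus the bottle's 2 mm of slack in its socket.
  - The five capped bottles were standing in the last picture. The nozzle bottle was only partly visible, but looked upright.
  - I did not measure the bystanders again, but none was touched knowingly.

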